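Clip a sediment sample carrier in the viewer, capture, and swing the clip clear

TASK

Take a picture of the sample in the small viewer: swing the spring clip round by its red knob, up onto the ledge of the orange sample carrier, until its tip bears snugly against the front of the grey sample frame and presses the carrier home against the black fence, but gently, for the sample cracks under a hard push. Let only the clip touch the carrier, not your fingers, and leave the clip there while you press the blue capture button all the way down and let it up again. Then swing the clip clear, right back to its park stop, without dragging the carrier back from the fence, and leave the bottles and beaker alone.

Things in the scene. Friction and masses are not known exactly. Their poses are not given: they have to be found in the camera images.
- viewer: White box with an aluminium deck, fixed. Origin on the table; x runs along the carrier's channel toward the fence, y to the left, z up. Deck 45 mm above the table, x -105 to +85 mm, y -100 to +70 mm. Side guides 5 mm high (y +-29.5 to +-35.5 mm, x -31 to +43 mm) form the channel with 1.5 mm play. Clip pivot at x 0, y -75 mm.
- clip_pivot (a point): On the axis of the clip's vertical pivot screw, 30 mm above the deck. The pivot screw's head reaches 26 mm above the deck.
- clip_knob (a point): Centre of the clip's upright red knob: a 14 mm thick cylinder, 28 mm tall (from 23 to 51 mm above the deck), 50 mm from the pivot axis. It stands on a flat steel lever 12 mm wide whose top is 21 mm above the deck.
- clip_tip (a point): Lowest point of the round end (5 mm radius) of the clip's sprung blade, 75 mm from the pivot axis, beyond the knob. Free, it hangs 3 mm above the deck; the blade yields upward, pressing with 1 to 2 N. Seated, it is 5 mm in front of the step. Pushing it up the ramp takes 2 to 5 N at the knob; 9 to 12 N at the knob, held a moment, seats it snugly.
- clip (a joint): Angle of the clip about its pivot, rad. 0 = park stop, arm pointing along the viewer's -x; grows clockwise seen from above; at 1.57 the arm points along the viewer's +y, across the carrier's ledge. Slightly stiff; stays where left. It meets the step between about 1.38 and 1.76, depending on fence and frame; no other stop before 1.95.
- fence: Black bar with two brass screws, fixed, set at a different place along the channel each time, 14 x 64 x 14 mm, standing on the deck. Origin at deck level in the middle of the face that looks to the carrier (viewer -x); axes as the viewer's.
- carrier: Loose orange plate, 74 x 56 mm, 250 g, 4 to 12 mm short of the fence. Origin at deck level, x to the fence, where its end is at x +32 mm. x -42 to -32 is a ramp from 2 to 6.5 mm high, then a flat ledge 6.5 mm high. On it is clamped a grey sample frame, 30 x 50 mm, 6 mm high; its front (the step) is set differently each time, at x -18 to -4. The sample cracks at 12 N carrier on fence.
- capture (a joint): Travel of the blue capture button, m: 0 = up, grows to 0.005 fully down; a spring of up to 4 N lifts it again.
- capture_top (a point): Centre of the top face of the round blue capture button (24 mm across) near the deck's left front corner.
- sample_1: Brown dropper bottle, 33 x 34 x 102 mm, loose bystander. Origin under its centre.
- beaker: Steel beaker, 67 mm across, 78 mm tall, loose bystander. Origin under its centre.
- bottle_open: Red-brown open bottle, 68 mm across, 156 mm tall, loose bystander. Origin under its centre.

How it is judged:
By the outcome, as a careful person would: the job done as asked, in the order asked, and still so for the second after the job is handed in, with the robot touching nothing.
It also fails if it takes over 67 s, if anything falls off the work surface, if the arm or the gripper's body presses on something with over 40 N, if the wrist force passes 120 N, or if a joint passes its speed limit or range.

ROBOT

A 6-joint arm with a two-finger parallel gripper is mounted at the origin on a cart in front of the work surface, level with it; the furniture and walls round the work are solid. World frame = base frame: x ahead of the robot, y to its left, z up, the work surface at z = 0. Lengths are in m, angles in rad, forces in N, time in s.
With the tool pointing down it reaches from about 0.4 to 0.825 m from the base axis. Payload 7 kg.
Tool frame: the origin (TCP) lies midway between the tips of the shut fingers; the grasp point (between the pads) lies 19 mm behind it (arm.hold_point_z is the distance from the TCP to the grasp point, in m); z points along the fingers, x is the direction in which the jaws open and shut, and the axes are right-handed (so a half turn about z gives the same grasp; the last joint's range is limited). The gripper opens to 88 mm and grips with 3 to 60 N. Pads are 19 mm wide; open, the fingers measure 130 mm over their backs; the gripper's body (78 mm by 193 mm) begins 47 mm behind the grasp point.
Start: joints at [-0.813, 0.359, 0.012, 0, -1.224, -0.288], TCP at [0.306, -0.602, 0.227] pointing down, gripper open.
Joint ranges: [-3.07, 3.07], [-1.43, 2.12], [-1.02, 1.25], [-3.03, 1.67], [-3.05, -0], [-3.03, 3.03]. Speed limits (rad/s): [2.39, 2.39, 3.01, 3.14, 3.14, 3.14].

INTERFACE

Orientations are given as [roll, pitch, yaw] about the fixed x, y, z axes, in that order (R = Rz(yaw) Ry(pitch) Rx(roll)).
In Python, from station import readout, viewer, job, arm gives the robot as it stands.
- The arm moves only by the tool apply_moves, never from a script. Its argument "deltas" is text: rows parted by semicolons, each of 4 numbers parted by spaces: the shift along the tool's x, y, z in cm, then the turn about the tool's z in rad. A call has 1 to 10 rows; each row shifts and turns the commanded pose from where the row before left it, along the tool's axes as they then stand; what a row does not reach is not made up. A row lasts 1/8 s, in which the tool goes at most 62.5 mm and 10.7 degrees, less where a joint would pass 70% of its speed; a pose out of reach is approached as far as the arm can. A call is refused whole if a number of a shift passes 6.25 or a number of a turn 0.188, either way. A call with a gripper value outside its range is refused whole. "gripper" is the closure, from -1 (fully open) to 1 (shut), so that 0 is half open, set as the call begins (left out, the last holds). The fingers move at their own pace and stop on an object; "squeeze" is the grip in N (left out, the last holds). Time passes only in rows, so rows that do not move let the fingers close. It gives the time, the measured TCP pose, the force and the opening at its end, in the units of the state.
- readout.get_state(): the state, without advancing time (a new reading comes with each control period).
- viewer.grab_frame(name): name is "side" or "top" or "wrist"; returns a dict with "image" (384x512x3 uint8, red, green, blue), "camera_matrix" (3x3 intrinsics, pixels), "k1" (the pictures are not rectified: a ray, as slopes to the right and down, at radius r is drawn at 1 + k1 r^2 times it, then the intrinsics apply), "cam_to_world" (4x4, takes a point from camera to world coordinates). Camera axes: x right, y up, looking along -z (the intrinsics and any distortion apply to the point x, -y, -z); pixel columns grow to the right and rows downward; lengths in m; the calibration is good to about 2 mm. A picture is of the moment at which its call begins. There is no depth.
- job.job_done(): hands the job in, once; it reports no verdict.
Trained networks look in the newest picture that a camera, given by its name, has taken for a name from the list of things; names that differ only in an ending like _2 or _b are one class to them, and where a whole thing is asked for, a point or a joint stands for the part that bears it (a point fixed in the world has none). Each returns a list of dicts, best first, with "conf" (0 to 1); they miss things now and then, are a little off and sometimes report something else, mostly with a low value. They report only what shows in the picture. A call takes as long as a camera call.
- viewer.silhouettes(camera, query): "region" (384x512 bool, what is visible of it) and "extent" ([left, top, width, height] in pixels, round what is visible of it).
The state is a dict: "t": time; "q": joint angles; "qd": joint speeds; "joint_efforts": joint torques, N m; "eef_pos": TCP position; "ee_rot": TCP orientation; "force": force on the tool from outside, world axes, zero at the start; "moment": the same for the moment, N m; "width": finger opening in m.
Only numpy, scipy, OpenCV 4.12 (cv2) and the standard library are available. Lean on these libraries where they do the work, as an engineer would, in place of code of your own. Each camera call takes 0.05 s, during which the arm holds its last target.

## Working session

There is one attempt and no reset: what is moved stays moved. The work goes in short steps, Python scripts to look and compute and a tool call to move; the robot and the scene stay as the last step left them, time stands still between calls to the robot, and variables do not carry over. Pictures are saved under pics/ and viewed, and the job is handed in when it is done.

Besides the shell and the picture viewer there is one more tool, called as name(argument=value, ...) on one line, values as JSON. apply_moves: Moves the arm, as the interface text tells. Its arguments: {"type":"object","properties":{"deltas":{"type":"string"},"gripper":{"type":"number"},"squeeze":{"type":"number"}},"required":["deltas"]}

```bash
ls; mkdir -p pics
cat > h.py <<'E'
import numpy as np, cv2
from station import readout, viewer, job, arm
def grab(n,fn):
    f=viewer.grab_frame(n); cv2.imwrite('pics/'+fn,f['image'][:,:,::-1].copy()); return f
def proj(f,P):
    P=np.atleast_2d(P); T=np.linalg.inv(f['cam_to_world']); c=P@T[:3,:3].T+T[:3,3]
    s=np.c_[c[:,0]/-c[:,2],-c[:,1]/-c[:,2]]; r2=(s**2).sum(1,keepdims=True); s=s*(1+f['k1']*r2)
    K=np.array(f['camera_matrix']); return np.c_[s[:,0]*K[0,0]+K[0,2],s[:,1]*K[1,1]+K[1,2]]
def ray(f,uv):
    K=np.array(f['camera_matrix']); d=np.array([(uv[0]-K[0,2])/K[0,0],(uv[1]-K[1,2])/K[1,1]]); s=d.copy()
    for _ in range(30): s=d/(1+f['k1']*(s@s))
    T=np.array(f['cam_to_world']); v=T[:3,:3]@np.array([s[0],-s[1],-1]); return T[:3,3],v
def atz(f,uv,z):
    o,v=ray(f,uv); return o+v*(z-o[2])/v[2]
E
python3 - <<'E'
from h import *
print(readout.get_state(), arm.hold_point_z)
for n in ['side','top','wrist']:
    f=grab(n,n+'0.png'); print(n,f['camera_matrix'],f['k1'],f['cam_to_world'])
E
```

```text
pics
{'t': 0.0, 'q': array([-8.12842725e-01,  3.59377216e-01,  1.10264377e-02, -3.30972330e-04,
       -1.22408896e+00, -2.88127121e-01]), 'qd': array([-0.00026001,  0.00021613,  0.00118798, -0.00045412,  0.00018338,
       -0.0005967 ]), 'joint_efforts': array([ 6.93874408e-04, -5.82723820e+01,  2.93064505e+01,  6.99728027e+00,
        7.11413290e-03, -1.39850308e-04]), 'eef_pos': array([ 0.30534978, -0.60142389,  0.22561828]), 'ee_rot': array([-3.14142393e+00, -1.66408328e-03,  2.04050995e+00]), 'force': array([-1.28697636, -0.26986022, -0.20766603]), 'moment': array([-0.01131991,  0.00677188, -0.01752262]), 'width': 0.08739197308379139} 0.0188
side [[445.29874691   0.         256.37792365]
 [  0.         445.29874691 192.36280607]
 [  0.           0.           1.        ]] 0.059046054308900954 [[-0.42696655  0.57024432 -0.70179839 -0.17799868]
 [-0.90422479 -0.27677435  0.32522836  0.47262032]
 [-0.00878017  0.77344514  0.63380244  0.67451207]
 [ 0.          0.          0.          1.        ]]
top [[355.98707371   0.         247.52735171]
 [  0.         355.98707371 188.48518626]
 [  0.           0.           1.        ]] -0.08633693779481177 [[-0.02783391  0.99522531 -0.09355131  0.41248026]
 [-0.99960444 -0.02808882 -0.00140888  0.17670522]
 [-0.0040299   0.09347509  0.99561346  1.01068822]
 [ 0.          0.          0.          1.        ]]
wrist [[297.28615003   0.         249.27011668]
 [  0.         297.28615003 193.96737219]
 [  0.           0.           1.        ]] -0.07635872115902424 [[-4.52379128e-01 -8.63600494e-01 -2.22592253e-01  2.45111491e-01]
 [ 8.91825528e-01 -4.37895554e-01 -1.13554883e-01 -6.32561963e-01]
 [ 5.93894665e-04 -2.49883313e-01  9.68275775e-01  3.83415512e-01]
 [ 0.00000000e+00  0.00000000e+00  0.00000000e+00  1.00000000e+00]]
```

View pics/side0.png

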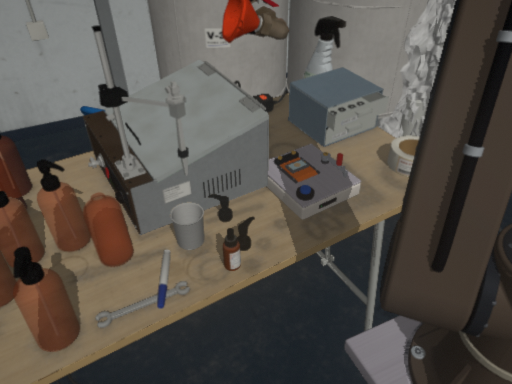

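View pics/top0.png

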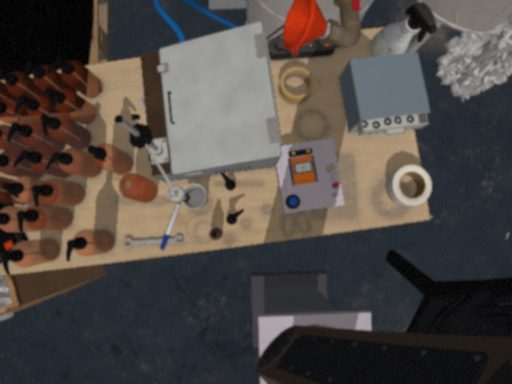

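Run:
```python
from h import *
for n in ['side','top']:
    for q in ['viewer','clip_knob','clip_tip','clip_pivot','clip','fence','carrier','capture','capture_top','sample_1','beaker','bottle_open']:
        try:
            for d in viewer.silhouettes(n,q)[:2]:
                m=d['region']; ys,xs=np.nonzero(m); print(n,q,round(d['conf'],2),np.round(d['extent']),len(xs),xs.mean().round(1),ys.mean().round(1))
        except Exception as e: print(n,q,e)
```

```text
side viewer 0.91 [272. 146.  86.  74.] 3763 313.6 183.4
side clip_tip 0.45 [284. 158.  30.  24.] 497 298.1 169.3
side clip_pivot 0.56 [271. 145.  92.  76.] 3898 312.9 183.1
side clip 0.59 [320. 152.  24.  24.] 155 334.3 160.5
side clip 0.3 [169. 200.  36.  50.] 1308 188.4 224.3
side fence 0.69 [277. 152.  27.  12.] 172 286.0 158.1
side carrier 0.79 [282. 160.  36.  23.] 519 298.8 169.4
side capture 0.61 [300. 187.  12.  10.] 93 305.0 188.8
side capture 0.37 [282. 158.  32.  23.] 512 299.2 169.2
side capture_top 0.48 [298. 187.  14.   8.] 91 305.3 189.5
side capture_top 0.33 [169. 202.  38.  47.] 1282 188.2 225.1
side sample_1 0.8 [223. 230.  18.  37.] 531 231.2 251.1
side beaker 0.92 [174. 200.  30.  50.] 1315 188.5 224.7
side bottle_open 0.61 [ 83. 192.  53.  76.] 2542 107.6 229.5
top viewer 0.58 [275. 137.  66.  79.] 3267 310.4 179.1
top clip_knob 0.58 [327. 161.  12.  36.] 213 333.6 178.5
top clip_knob 0.16 [184. 188.  24.  24.] 428 195.7 196.4
top clip_pivot 0.95 [278. 140.  68.  73.] 3480 309.6 178.2
top clip 0.52 [326. 165.  10.  31.] 153 333.4 178.1
top fence 0.48 [288. 147.  24.  13.] 134 299.6 152.4
top carrier 0.7 [292. 156.  22.  30.] 548 302.9 169.7
top capture 0.45 [288. 198.  10.   7.] 46 292.8 201.0
top sample_1 0.42 [211. 229.  12.  11.] 131 215.3 233.6
top beaker 0.97 [181. 184.  27.  26.] 482 195.1 196.1
top bottle_open 0.96 [117. 175.  38.  30.] 865 137.9 187.5
```

Run:
```python
from h import *
a=cv2.imread('pics/top0.png')[130:225,265:355]; b=cv2.imread('pics/side0.png')[140:225,260:370]
cv2.imwrite('pics/ctop0.png',cv2.resize(a,None,fx=6,fy=6,interpolation=2)); cv2.imwrite('pics/cside0.png',cv2.resize(b,None,fx=6,fy=6,interpolation=2))
f=viewer.grab_frame('top')
for nm,uv,z in [('fence',(299.6,152.4),.059),('btn',(292.8,201),.055),('carrier',(302.9,169.7),.055),('tl',(278,145),.045),]: print(nm,atz(f,uv,z))
```

```text
fence [0.59634478 0.03389138 0.059     ]
btn [0.46504119 0.05725228 0.055     ]
carrier [0.54923686 0.0263796  0.055     ]
tl [0.62137646 0.09062298 0.045     ]
```

View pics/ctop0.png

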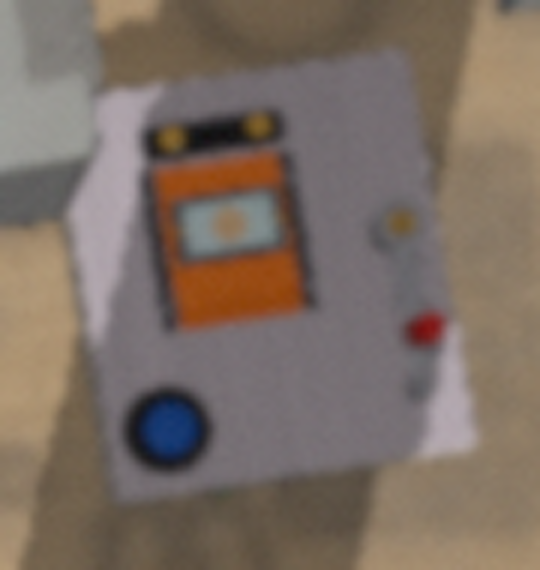

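View pics/cside0.png

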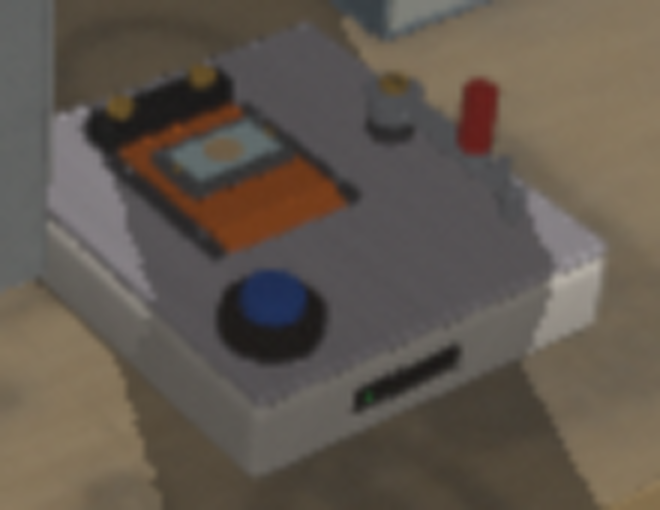

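```bash
cat > fit.py <<'E'
from h import *
from scipy.optimize import least_squares
def V(p,X):
    X=np.atleast_2d(X); c,s=np.cos(p[2]),np.sin(p[2]); return np.c_[p[0]+c*X[:,0]-s*X[:,1],p[1]+s*X[:,0]+c*X[:,1],X[:,2]]
def fit(obs,x0=(.53,0,0.1)):
    r=lambda p:np.concatenate([(proj(f,V(p,X))-uv).ravel() for f,X,uv in obs])
    s=least_squares(r,x0); return s.x,r(s.x).reshape(-1,2)
E
python3 - <<'E'
from fit import *
t=viewer.grab_frame('top'); s=viewer.grab_frame('side')
def u(x,y,o): return ((x+.5)/6-.5+o[0],(y+.5)/6-.5+o[1])
c=lambda x,y,z:(x/1e3,y/1e3,z/1e3)
T=(265,130); S=(260,140)
ot=[(t,np.array([c(85,-100,45)]),u(405,50,T)),(t,np.array([c(-105,-100,45)]),u(475,445,T)),(t,np.array([c(-105,70,45)]),u(115,500,T)),(t,np.array([c(0,-75,71)]),u(402,222,T))]
os=[(s,np.array([c(85,-100,45)]),u(305,25,S)),(s,np.array([c(-105,-100,45)]),u(605,250,S)),(s,np.array([c(-105,70,45)]),u(258,405,S)),(s,np.array([c(0,-75,71)]),u(397,82,S))]
for o in (ot,os,ot+os):
    p,r=fit(o); print(p.round(4),r.round(1).tolist())
    for n,P in dict(knob=(-50,-75,96),pivot=(0,-75,71)).items(): print(n,V(p,np.array(P)/1e3).round(4),proj(t,V(p,np.array(P)/1e3)),proj(s,V(p,np.array(P)/1e3)))
E
```

```text
[0.5448 0.0269 0.1189] [[0.5, -1.2], [0.6, 0.6], [-0.8, 0.7], [-0.4, -0.1]]
knob [[ 0.504  -0.0535  0.096 ]] [[336.6365048  183.83924125]] [[339.67044223 154.11304577]]
pivot [[ 0.5537 -0.0476  0.071 ]] [[331.19758525 166.46763527]] [[324.77489936 152.81575669]]
[0.5426 0.0276 0.1246] [[0.1, -0.8], [1.3, -0.3], [-0.6, 0.6], [-0.9, 0.0]]
knob [[ 0.5024 -0.0531  0.096 ]] [[336.49681248 184.47566256]] [[339.90747    154.53237148]]
pivot [[ 0.552  -0.0469  0.071 ]] [[330.95765348 167.09658069]] [[324.88790872 153.25138961]]
[0.5439 0.027  0.1222] [[0.4, -1.0], [0.7, 0.8], [-0.7, 1.1], [-0.4, 0.1], [0.2, -1.1], [1.2, -0.5], [-0.8, 0.2], [-0.9, -0.3]]
knob [[ 0.5034 -0.0535  0.096 ]] [[336.64773369 184.07356765]] [[339.81990948 154.25025667]]
pivot [[ 0.553  -0.0474  0.071 ]] [[331.14836789 166.70247088]] [[324.85684844 152.9674989 ]]
```

```bash
cat >> h.py <<'E'
def plan(p0,yaw0,p1,yaw1,n):
    """rows from p0,yaw0 to p1,yaw1 (yaw unwrapped), tool down"""
    out=[];p=np.array(p0,float);y=yaw0;p1=np.array(p1,float)
    for i in range(n):
        d=(p1-p)/(n-i); t=round(-(yaw1-y)/(n-i),3)
        X=np.array([np.cos(y),np.sin(y)]);Y=np.array([np.sin(y),-np.cos(y)])
        r=[round(100*d[:2]@X,2),round(100*d[:2]@Y,2),round(-100*d[2],2)]
        out.append('%g %g %g %g'%(*r,t))
        p=p+np.r_[(X*r[0]+Y*r[1])/100,-r[2]/100]; y-=t
    print('; '.join(out)); print('end',p.round(4),round(y,3)); return p,y
def cur():
    s=readout.get_state(); return s['eef_pos'],s['ee_rot'][2],s
E
python3 - <<'E'
from h import *
p,y,s=cur()
p,y=plan(p,y,[.50,-.05,.227],4.83,16)
f=viewer.grab_frame('top')
for z in (.1,.2,.3): print(atz(f,(280,158),z),atz(f,(345,130),z))
E
```

```text
2.53 2.65 -0 -0.174; 2.03 3.04 -0 -0.174; 1.47 3.35 -0 -0.174; 0.87 3.55 -0 -0.174; 0.24 3.65 -0 -0.174; -0.39 3.64 -0 -0.174; -1.02 3.51 -0 -0.175; -1.61 3.28 -0 -0.174; -2.16 2.95 -0.01 -0.175; -2.64 2.53 -0 -0.174; -3.04 2.04 -0.01 -0.175; -3.34 1.48 -0 -0.174; -3.55 0.88 -0.01 -0.175; -3.65 0.25 -0 -0.174; -3.63 -0.39 -0.01 -0.175; -3.51 -1.02 -0 -0.174
end [ 0.5   -0.05   0.227] 4.83
[0.57503756 0.09161924 0.1       ] [ 0.64529217 -0.08263059  0.1       ]
[0.55718762 0.10096228 0.2       ] [ 0.61972778 -0.05415368  0.2       ]
[0.53933768 0.11030532 0.3       ] [ 0.59416339 -0.02567678  0.3       ]
```

apply_moves(deltas="2.53 2.65 0 -0.174; 2.03 3.04 0 -0.174; 1.47 3.35 0 -0.174; 0.87 3.55 0 -0.174; 0.24 3.65 0 -0.174; -0.39 3.64 0 -0.174; -1.02 3.51 0 -0.175; -1.61 3.28 0 -0.174; -2.16 2.95 0 -0.175; -2.64 2.53 0 -0.174", gripper=0.3)

```text
t: 2.8
eef_pos: [0.4275, -0.2558, 0.2268]
ee_rot: [-3.141, 0.0, -2.495]
force: [0.6, 0.6, -0.3]
width: 0.0303
```

apply_moves(deltas="-3.04 2.04 0 -0.175; -3.34 1.48 0 -0.174; -3.55 0.88 0 -0.175; -3.65 0.25 0 -0.174; -3.63 -0.39 0 -0.175; -3.51 -1.02 0 -0.174; 0 0 0 0")

```text
t: 3.68
eef_pos: [0.5007, -0.0482, 0.2266]
ee_rot: [-3.141, 0.0, -1.449]
force: [-0.3, -0.6, 0.4]
width: 0.0308
```

Run:
```python
from h import *
p,y,s=cur(); print(p,s['ee_rot'],s['q'],s['force'],s['width'],s['t'])
f=grab('wrist','w1.png'); np.save('w1.npy',f,allow_pickle=True)
for q in ['clip_knob','clip_tip','clip_pivot','clip','fence','carrier','capture','capture_top']:
    for d in viewer.silhouettes('wrist',q)[:2]:
                m=d['region']; ys,xs=np.nonzero(m); print(q,round(d['conf'],2),np.round(d['extent']),len(xs),xs.mean().round(1),ys.mean().round(1))
```

```text
[ 0.50069477 -0.04819901  0.22663468] [-3.14122095e+00  7.71707302e-05 -1.44920977e+00] [ 2.95229465e-01  7.29782821e-02 -3.59062285e-01 -1.29862698e-05
 -1.13837632e+00  1.39715885e+00] [-0.34477107 -0.5918097   0.44893875] 0.030763956786917776 3.675
clip_knob 0.91 [246. 122.  20.  81.] 1085 255.4 156.9
clip_tip 0.55 [251. 190.  10.  12.] 100 254.0 196.6
clip_pivot 0.94 [126.  53. 154. 166.] 19152 208.3 137.0
clip 0.64 [246. 120.  20.  85.] 1010 255.6 156.7
clip 0.51 [252. 190.   6.  14.] 115 253.9 196.5
fence 0.15 [251. 191.  10.  12.] 111 253.9 196.5
carrier 0.63 [158.  91.  58.  71.] 3489 188.4 126.1
capture 0.58 [142. 191.  21.  22.] 348 153.5 199.7
capture_top 0.73 [145. 191.  20.  21.] 313 153.2 199.1
```

View pics/w1.png

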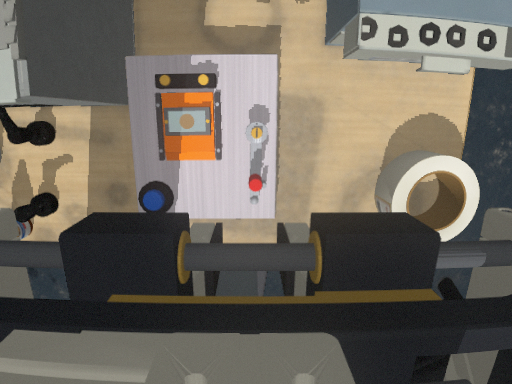

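```bash
python3 - <<'E'
from h import *
a=cv2.imread('pics/w1.png')[45:225,115:290]
cv2.imwrite('pics/cw1.png',cv2.resize(a[:, :],None,fx=4,fy=3.3333,interpolation=2))
cv2.imwrite('pics/cw1b.png',cv2.resize(a[10:130,25:165],None,fx=5.7,fy=5,interpolation=2)[:, :800])
E
python3 - <<'E'
from h import *
a=cv2.imread('pics/w1.png')
cv2.imwrite('pics/cA.png',cv2.resize(a[70:170,145:245],None,fx=6,fy=6,interpolation=2))
cv2.imwrite('pics/cB.png',cv2.resize(a[115:225,120:290],None,fx=4,fy=4,interpolation=2))
E
```

```text
(no output)
```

View pics/cA.png

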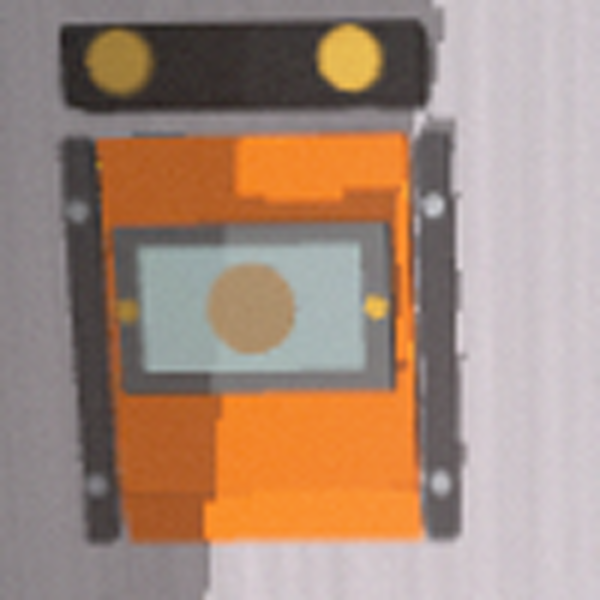

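View pics/cB.png

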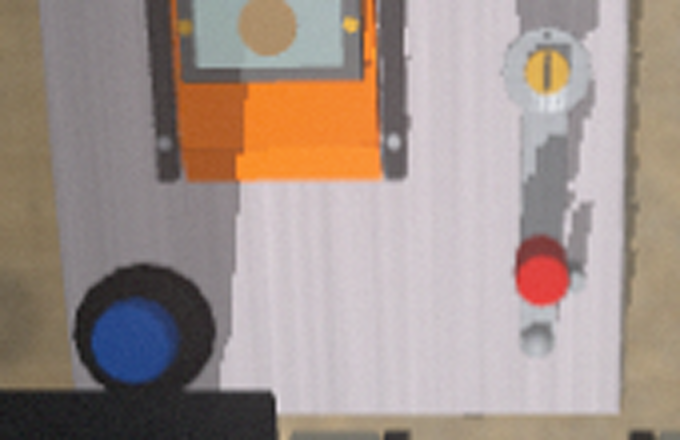

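Run:
```python
from fit import *
w=np.load('w1.npy',allow_pickle=True).item()
def B(x,y): return ((x+.5)/4-.5+120,(y+.5)/4-.5+115)
def A(x,y): return ((x+.5)/6-.5+145,(y+.5)/6-.5+70)
L=[((85,70,45),(126,56)),((85,-100,45),(277.5,54)),((-105,-100,45),B(618,412)),((-50,-75,96),B(543,280)),((0,-75,71),B(547,72)),
((-31,-32.5,49),A(442,541)),((43,-32.5,49),A(437,120)),((-31,32.5,49),A(102,541)),((43,32.5,49),A(77,135))]
o=[(w,np.array([P])/1e3,np.array(uv)) for P,uv in L]
p,r=fit(o); print(p.round(4)); print(r.round(1).tolist())
np.save('vp.npy',p)
def inv(q): c,s=np.cos(p[2]),np.sin(p[2]); d=np.array(q[:2])-p[:2]; return (np.array([c*d[0]+s*d[1],-s*d[0]+c*d[1]])*1e3).round(1)
for n,uv,z in [('knobtop',B(543,280),96),('tip',B(537,342),55),('pivot',B(547,72),71),('btn',B(135,342),58),('btn',B(135,342),63),('fence top face edge',A(250,107),59),('fence bottom',A(250,107),45),
 ('carrier front',A(270,540),47),('carrier ramp top',A(270,491),51.5),('carrier end',A(250,135),55),('frame front top',A(260,390),57.5),('frame front bottom',A(260,392),51.5),('frame back top',A(250,227),57.5)]:
    P=atz(w,uv,z/1e3); print(n,P.round(4),inv(P))
```

```text
[0.5432 0.0245 0.1186]
[[-3.8, -2.8], [2.2, -2.4], [1.6, 2.9], [1.1, 0.7], [-0.1, 0.4], [-0.1, -0.0], [-0.6, 2.1], [-0.3, 0.0], [-0.2, 0.1]]
knobtop [ 0.503  -0.0547  0.096 ] [-49.3 -73.9]
tip [ 0.4757 -0.0573  0.055 ] [-76.7 -73.2]
pivot [ 0.5525 -0.05    0.071 ] [  0.4 -75.1]
btn [0.4625 0.0574 0.058 ] [-76.2  42.2]
btn [0.4641 0.0559 0.063 ] [-74.8  40.6]
fence top face edge [0.5898 0.0284 0.059 ] [46.7 -1.6]
fence bottom [0.5908 0.0314 0.045 ] [48.   1.3]
carrier front [0.5123 0.0212 0.047 ] [-31.1   0.4]
carrier ramp top [0.5222 0.021  0.0515] [-21.3  -0.9]
carrier end [0.5853 0.0289 0.055 ] [42.3 -0.6]
frame front top [0.541  0.0231 0.0575] [-2.3 -1.1]
frame front bottom [0.5402 0.0243 0.0515] [-3.   0.2]
frame back top [0.5694 0.0271 0.0575] [26.3 -0.5]
```

apply_moves(deltas="0.61 -0.2 4 0; 0 0 5 0; 0 0 4 0; 0 0 1.9 0; 0 0 0 0")

```text
t: 4.75
eef_pos: [0.5016, -0.0564, 0.0763]
ee_rot: [3.138, -0.0, -1.454]
force: [-0.2, 0.2, -0.2]
width: 0.031
```

Run:
```python
from h import *
p,y,s=cur(); print(p,y,s['force'],s['width'],s['t'])
f=grab('side','s2.png'); b=cv2.imread('pics/s2.png')[110:225,250:380]; cv2.imwrite('pics/cs2.png',cv2.resize(b,None,fx=5,fy=5,interpolation=2))
f=grab('wrist','w2.png')
```

```text
[ 0.50162016 -0.0563872   0.07628551] -1.45433075370893 [-0.19856859  0.17760115 -0.21601813] 0.030964432389938245 4.75
```

View pics/cs2.png

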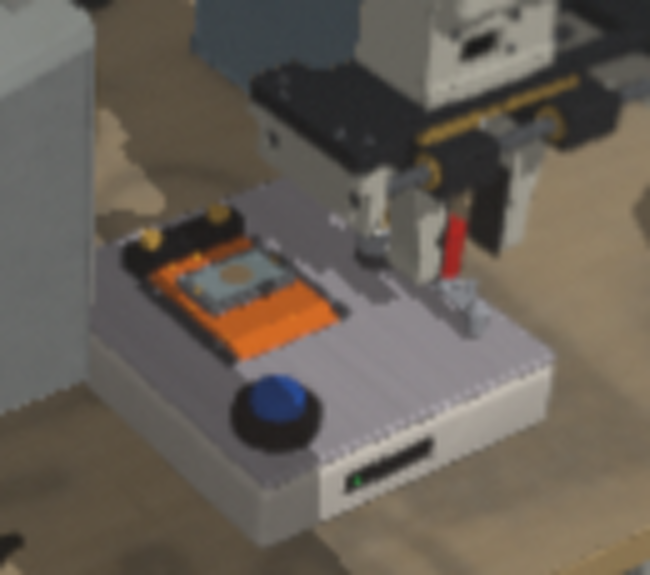

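View pics/w2.png

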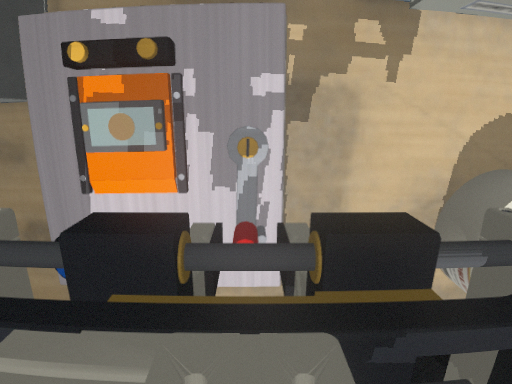

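```bash
cat >> fit.py <<'E'
def pose(p,th,lead,piv=None,R=.05):
    v=np.array([0,-.075])+R*np.array([-np.cos(th),np.sin(th)])+lead*np.array([np.sin(th),np.cos(th)])
    w=V(p,[v[0],v[1],0])[0]; return w[:2],p[2]-np.pi/2-th
def path(p0,y0,z,p,ths,leads):
    P=np.array(p0[:2]);y=y0;zz=p0[2];out=[]
    for i,(th,l) in enumerate(zip(ths,leads)):
        w,ty=pose(p,th,l); ty=ty+2*np.pi*round((y-ty)/2/np.pi); X=np.array([np.cos(y),np.sin(y)]);Y=np.array([np.sin(y),-np.cos(y)]); d=w-P
        r=[round(100*d@X,2),round(100*d@Y,2),round(-100*(z-zz),2) if i==0 else 0,round(y-ty,3)]
        zz=z; out.append('%g %g %g %g'%tuple(r)); P=P+(X*r[0]+Y*r[1])/100; y-=r[3]
    print('; '.join(out)); print('end',P.round(4),round(y,3))
E
python3 - <<'E'
from fit import *
p=np.load('vp.npy'); P,y,s=cur()
w=viewer.grab_frame('wrist'); print(atz(w,(247,147.5),.071), V(p,[0,-.075,.071]))
print(proj(w,V(p,[[85e-3,-.1,.045],[.085,.07,.045],[-.031,-.0325,.049],[-.031,.0325,.049],[.043,-.0325,.049]])))
path(P,y,.0765,p,[0,.1,.22,.36,.5,.64,.78,.9,1.0],[.006]+[.0085]*8)
E
```

```text
[ 0.55301237 -0.04946785  0.071     ] [[ 0.55210689 -0.05001096  0.071     ]]
[[290.19512256   0.34088246]
 [ 14.66627061  12.03654027]
 [182.84871639 193.83455454]
 [ 86.447958   194.03222296]
 [176.6256105   73.91893767]]
-0.61 0.08 0.17 -0.002; -0.75 -0.11 0 0.1; -0.59 -0.14 0 0.12; -0.69 -0.17 0 0.14; -0.69 -0.17 0 0.14; -0.69 -0.17 0 0.14; -0.69 -0.16 0 0.14; -0.59 -0.14 0 0.12; -0.5 -0.11 0 0.1
end [ 0.5269 -0.006 ] -2.452
```

Run:
```python
from fit import *
for i in range(4):
    P,y,s=cur(); print(s['t'],P.round(4),round(y,4),s['force'].round(2)); viewer.grab_frame('top')
p=np.load('vp.npy'); path([.5025,-.0545,.0765],-1.452,.0765,p,[0,.1,.22,.36,.5,.64,.78,.9,1.0],[.006]+[.0085]*8)
```

```text
4.9 [ 0.5035 -0.0558  0.0786] -1.4536 [-0.   -0.37  0.5 ]
4.95 [ 0.5035 -0.0558  0.0788] -1.4537 [0.91 0.17 0.64]
5.0 [ 0.5035 -0.0557  0.0788] -1.4536 [-0.03 -0.39 -1.11]
5.05 [ 0.5034 -0.0557  0.0786] -1.4537 [0.97 0.54 0.29]
-0.46 0.02 -0 0; -0.74 -0.11 0 0.1; -0.6 -0.14 0 0.12; -0.68 -0.16 0 0.14; -0.69 -0.17 0 0.14; -0.69 -0.17 0 0.14; -0.69 -0.17 0 0.14; -0.6 -0.13 0 0.12; -0.49 -0.11 0 0.1
end [ 0.5268 -0.006 ] -2.452
```

apply_moves(deltas="-0.61 0.08 0 0; -0.75 -0.11 0 0.1; -0.59 -0.14 0 0.12; -0.69 -0.17 0 0.14; -0.69 -0.17 0 0.14; -0.69 -0.17 0 0.14; -0.69 -0.16 0 0.14; -0.59 -0.14 0 0.12; -0.5 -0.11 0 0.1; 0 0 0 0")

```text
t: 6.35
eef_pos: [0.5265, -0.0054, 0.0777]
ee_rot: [-3.142, 0.0, -2.452]
force: [0.2, 0.6, 0.4]
width: 0.0306
```

Run:
```python
from fit import *
F=[]
for i in range(3):
    P,y,s=cur(); F.append(s['force']); viewer.grab_frame('top')
print(s['t'],P.round(4),y,np.mean(F,0).round(2),s['width'])
p=np.load('vp.npy'); 
a=-y+p[2]-np.pi/2; print('th',(a)%(2*np.pi))
path(P,y,P[2],p,[1.05,1.1,1.15,1.2,1.25,1.3,1.35],[.0085]*7)
f=grab('wrist','w3.png')
```

```text
6.45 [ 0.5263 -0.0057  0.0777] -2.451010341453697 [0.09 0.17 0.52] 0.03067571768815013
th 0.9988266636392229
-0.27 -0.11 -0 0.051; -0.25 -0.05 0 0.05; -0.24 -0.05 0 0.05; -0.25 -0.04 0 0.05; -0.25 -0.05 0 0.05; -0.25 -0.05 0 0.05; -0.25 -0.05 0 0.05
end [ 0.5435 -0.    ] -2.802
```

View pics/w3.png

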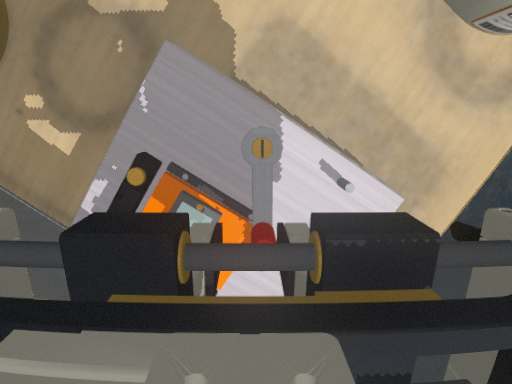

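apply_moves(deltas="-0.27 -0.1 0 0.05; -0.25 -0.05 0 0.05; -0.24 -0.05 0 0.05; -0.25 -0.04 0 0.05; 0 0 0 0")

```text
t: 7.18
eef_pos: [0.5357, -0.0021, 0.0775]
ee_rot: [3.141, -0.001, -2.653]
force: [-1.7, 0.0, 0.5]
width: 0.0309
```

apply_moves(deltas="-0.25 -0.05 0 0.05; -0.25 -0.05 0 0.05; 0 0 0 0")

```text
t: 7.55
eef_pos: [0.5398, -0.0011, 0.0774]
ee_rot: [3.141, -0.002, -2.752]
force: [-5.3, -0.5, 3.7]
width: 0.0309
```

```bash
cat > st.py <<'E'
from fit import *
F=[]
for i in range(4):
    P,y,s=cur(); F.append(s['force']); viewer.grab_frame('side' if i<3 else 'top')
f=np.mean(F,0); p=np.load('vp.npy'); X=np.array([np.cos(y),np.sin(y)]); Y=np.array([np.sin(y),-np.cos(y)])
c,s_=np.cos(p[2]),np.sin(p[2]); d=P[:2]-p[:2]; v=np.array([c*d[0]+s_*d[1],-s_*d[0]+c*d[1]])
print(s['t'],P.round(4),'yaw',round(y,3),'F',f.round(2),'push(+tool x resist)',(f[:2]@X).round(2),'rad',(f[:2]@Y).round(2),'w',round(s['width'],4),'th_tool',(-y+p[2]-np.pi/2)%(2*np.pi),'viewer xy',(v*1e3).round(1))
E
cat > look.py <<'E'
import sys
from h import *
grab('side',sys.argv[1]+'.png'); b=cv2.imread('pics/'+sys.argv[1]+'.png')[110:225,250:380]; cv2.imwrite('pics/'+sys.argv[1]+'.png',cv2.resize(b,None,fx=6,fy=5,interpolation=2))
E
python3 st.py; python3 look.py s4
```

```text
7.7 [ 0.5401 -0.0009  0.0774] yaw -2.752 F [-4.62 -0.74  2.99] push(+tool x resist) 4.55 rad 1.07 w 0.0305 th_tool 1.2999026906442421 viewer xy [ -6.1 -24.8]
```

View pics/s4.png

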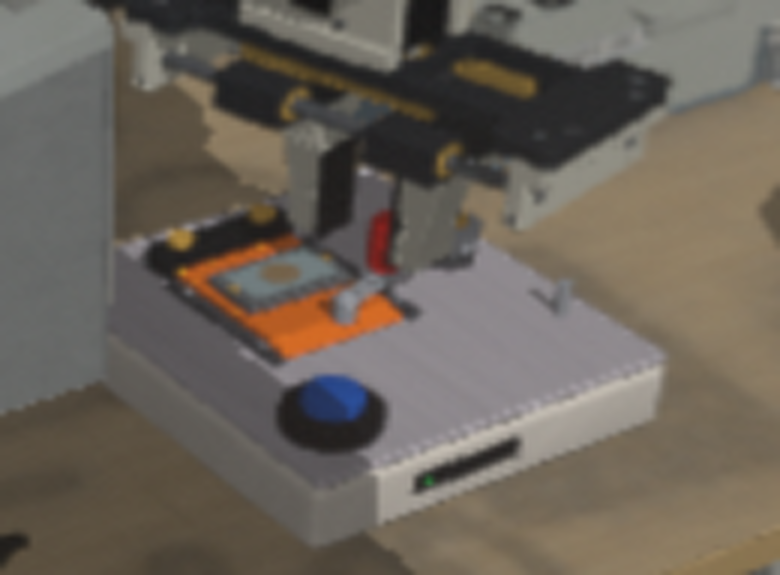

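apply_moves(deltas="-0.15 -0.03 0 0.03; -0.1 -0.02 0 0.02; 0 0 0 0")

```text
t: 8.18
eef_pos: [0.5438, 0.0, 0.0775]
ee_rot: [3.141, 0.001, -2.803]
force: [-2.7, 0.8, 0.5]
width: 0.0308
```

apply_moves(deltas="-0.15 -0.03 0 0.03; -0.1 -0.02 0 0.02; 0 0 0 0")

```text
t: 8.55
eef_pos: [0.5463, 0.0002, 0.0775]
ee_rot: [-3.142, 0.0, -2.854]
force: [-2.8, 0.9, -0.2]
width: 0.0304
```

```bash
python3 st.py; python3 look.py s5
```

```text
8.7 [5.463e-01 1.000e-04 7.760e-02] yaw -2.853 F [-2.44  0.44 -0.54] push(+tool x resist) 2.22 rad 1.12 w 0.0304 th_tool 1.4011357247009633 viewer xy [  0.2 -24.6]
```

View pics/s5.png

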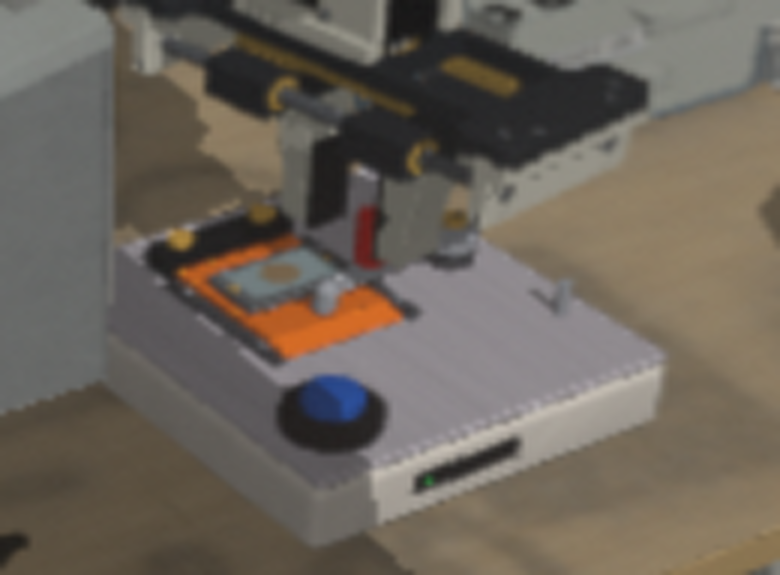

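apply_moves(deltas="-0.1 -0.02 0 0.02; 0 0 0 0")

```text
t: 9.05
eef_pos: [0.5471, 0.0001, 0.0776]
ee_rot: [-3.142, -0.0, -2.874]
force: [-1.8, 0.1, 0.6]
width: 0.0308
```

apply_moves(deltas="-0.1 -0.02 0 0.02; 0 0 0 0")

```text
t: 9.3
eef_pos: [0.5482, 0.0003, 0.0776]
ee_rot: [3.142, 0.0, -2.894]
force: [-2.0, 0.5, 0.0]
width: 0.0306
```

apply_moves(deltas="-0.07 -0.02 0 0.015; 0 0 0 0")

```text
t: 9.55
eef_pos: [0.5489, 0.0003, 0.0776]
ee_rot: [3.142, 0.0, -2.909]
force: [-2.6, 0.8, -0.2]
width: 0.0309
```

```bash
python3 st.py; python3 look.py s6
```

```text
9.7 [5.489e-01 3.000e-04 7.760e-02] yaw -2.908 F [-2.37  0.07 -0.14] push(+tool x resist) 2.29 rad 0.62 w 0.0305 th_tool 1.4562395885905008 viewer xy [  2.8 -24.6]
```

View pics/s6.png

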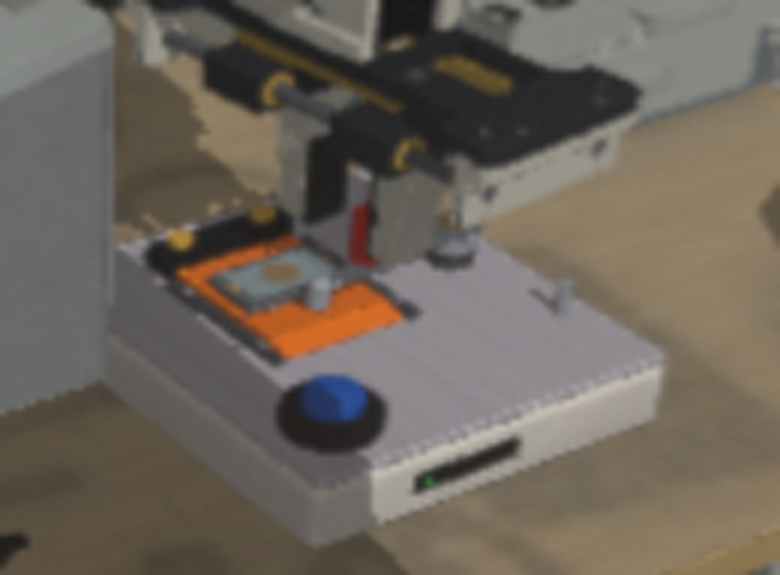

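apply_moves(deltas="-0.08 -0.02 0 0.016; 0 0 0 0")

```text
t: 10.05
eef_pos: [0.5496, 0.0003, 0.0776]
ee_rot: [3.141, 0.0, -2.925]
force: [-2.6, 0.9, 0.5]
width: 0.0304
```

apply_moves(deltas="-0.08 -0.02 0 0.016; 0 0 0 0")

```text
t: 10.3
eef_pos: [0.5506, 0.0003, 0.0776]
ee_rot: [3.142, 0.0, -2.941]
force: [-2.4, 0.7, 0.4]
width: 0.0308
```

apply_moves(deltas="-0.06 -0.01 0 0.012; 0 0 0 0")

```text
t: 10.55
eef_pos: [0.5512, 0.0003, 0.0776]
ee_rot: [3.142, 0.0, -2.953]
force: [-3.3, 1.4, 0.3]
width: 0.0306
```

```bash
python3 st.py; python3 look.py s7
```

```text
10.7 [5.512e-01 3.000e-04 7.760e-02] yaw -2.952 F [-2.81  1.48  0.08] push(+tool x resist) 2.48 rad 1.98 w 0.0306 th_tool 1.5002632135557015 viewer xy [  5. -25.]
```

View pics/s7.png

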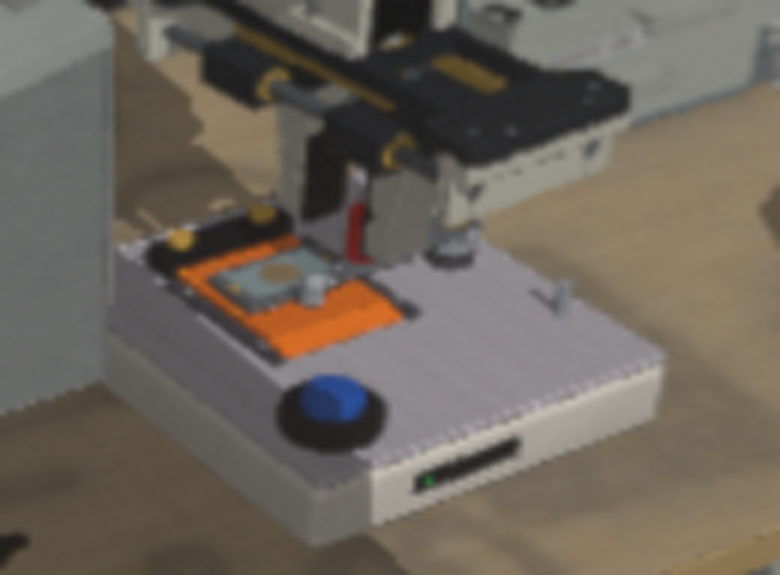

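apply_moves(deltas="-0.06 -0.02 0 0.012; 0 0 0 0")

```text
t: 11.05
eef_pos: [0.5516, 0.0001, 0.0775]
ee_rot: [3.142, -0.0, -2.965]
force: [-3.1, 3.0, 0.6]
width: 0.0309
```

apply_moves(deltas="-0.06 -0.02 0 0.012; 0 0 0 0")

```text
t: 11.3
eef_pos: [0.5517, -0.0, 0.0775]
ee_rot: [3.142, -0.001, -2.977]
force: [-5.0, 2.8, 2.1]
width: 0.0309
```

apply_moves(deltas="-0.06 -0.02 0 0.012; 0 0 0 0")

```text
t: 11.55
eef_pos: [0.5522, -0.0001, 0.0774]
ee_rot: [3.142, -0.001, -2.989]
force: [-6.0, 3.0, 1.6]
width: 0.0306
```

```bash
python3 st.py; python3 look.py s8
```

```text
11.7 [ 5.522e-01 -1.000e-04  7.740e-02] yaw -2.989 F [-5.65  2.93  1.72] push(+tool x resist) 5.14 rad 3.75 w 0.0305 th_tool 1.536929038859637 viewer xy [  6.  -25.5]
```

View pics/s8.png

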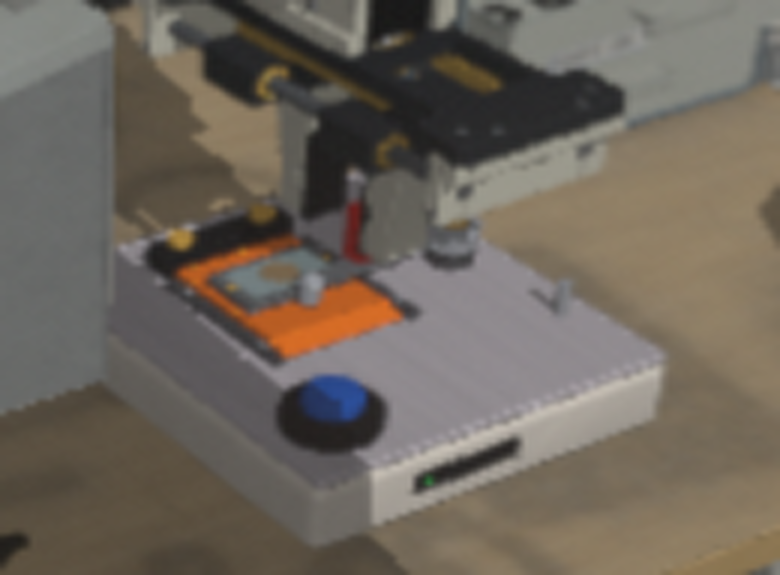

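apply_moves(deltas="-0.04 0.06 0 0; 0 0 0 0")

```text
t: 12.05
eef_pos: [0.5526, 0.0002, 0.0774]
ee_rot: [-3.141, -0.001, -2.989]
force: [-5.2, -0.3, 1.9]
width: 0.0309
```

apply_moves(deltas="-0.04 0 0 0; 0 0 0 0")

```text
t: 12.3
eef_pos: [0.5534, 0.0005, 0.0775]
ee_rot: [-3.141, -0.0, -2.989]
force: [-5.5, -1.4, 0.6]
width: 0.031
```

```bash
python3 st.py
```

```text
12.45 [5.535e-01 5.000e-04 7.750e-02] yaw -2.989 F [-5.09 -1.5   0.81] push(+tool x resist) 5.26 rad -0.71 w 0.0306 th_tool 1.5364921649952565 viewer xy [  7.3 -25. ]
```

apply_moves(deltas="-0.05 0 0 0; 0 0 0 0")

```text
t: 12.75
eef_pos: [0.5537, 0.0006, 0.0774]
ee_rot: [-3.141, -0.001, -2.989]
force: [-5.4, -1.5, 1.7]
width: 0.0307
```

apply_moves(deltas="-0.05 0 0 0; 0 0 0 0")

```text
t: 13.0
eef_pos: [0.5537, 0.0005, 0.0774]
ee_rot: [-3.141, -0.002, -2.989]
force: [-6.4, -0.5, 3.3]
width: 0.0307
```

```bash
python3 st.py;python3 look.py s9
```

```text
13.15 [0.5537 0.0006 0.0774] yaw -2.989 F [-6.77 -1.21  2.5 ] push(+tool x resist) 6.87 rad -0.17 w 0.0306 th_tool 1.5365989824669937 viewer xy [  7.6 -25. ]
```

View pics/s9.png

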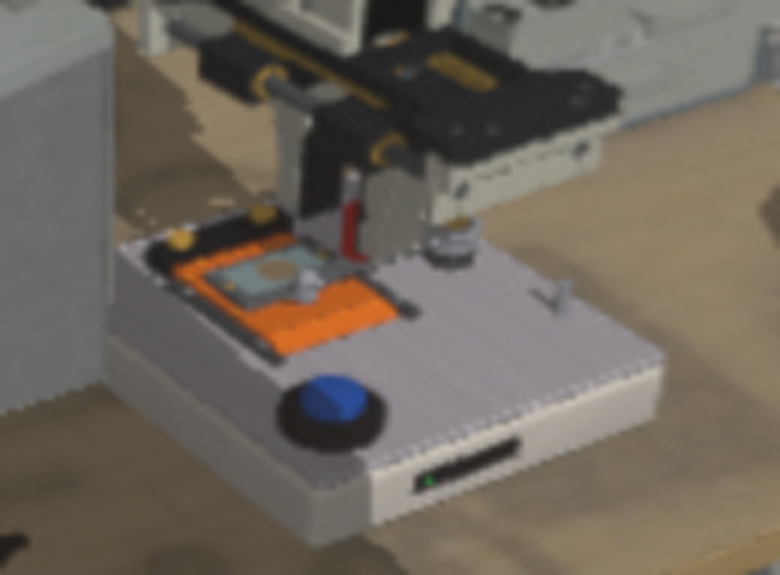

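apply_moves(deltas="-0.05 0 0 0; 0 0 0 0")

```text
t: 13.5
eef_pos: [0.5538, 0.0006, 0.0773]
ee_rot: [-3.141, -0.002, -2.989]
force: [-9.1, -1.4, 4.7]
width: 0.0304
```

apply_moves(deltas="-0.05 0 0 0; 0 0 0 0")

```text
t: 13.75
eef_pos: [0.5539, 0.0006, 0.0773]
ee_rot: [-3.141, -0.003, -2.989]
force: [-9.6, -1.6, 4.8]
width: 0.0307
```

```bash
python3 st.py
```

```text
13.9 [0.5539 0.0006 0.0773] yaw -2.989 F [-9.9  -1.11  4.67] push(+tool x resist) 9.95 rad 0.41 w 0.0309 th_tool 1.5368540550305032 viewer xy [  7.8 -25. ]
```

apply_moves(deltas="-0.03 0 0 0; 0 0 0 0; 0 0 0 0; 0 0 0 0")

```text
t: 14.45
eef_pos: [0.554, 0.0006, 0.0773]
ee_rot: [-3.141, -0.003, -2.989]
force: [-10.3, -1.3, 5.8]
width: 0.0307
```

```bash
python3 st.py; python3 look.py s10; python3 -c "
from h import *
grab('wrist','w10.png'); grab('top','t10.png'); cv2.imwrite('pics/t10.png',cv2.resize(cv2.imread('pics/t10.png')[130:225,265:355],None,fx=6,fy=6,interpolation=2))"
```

```text
14.6 [0.554  0.0006 0.0773] yaw -2.989 F [-10.62  -0.45   5.43] push(+tool x resist) 10.56 rad 1.17 w 0.0308 th_tool 1.5368716611065523 viewer xy [  7.8 -25. ]
```

View pics/s10.png

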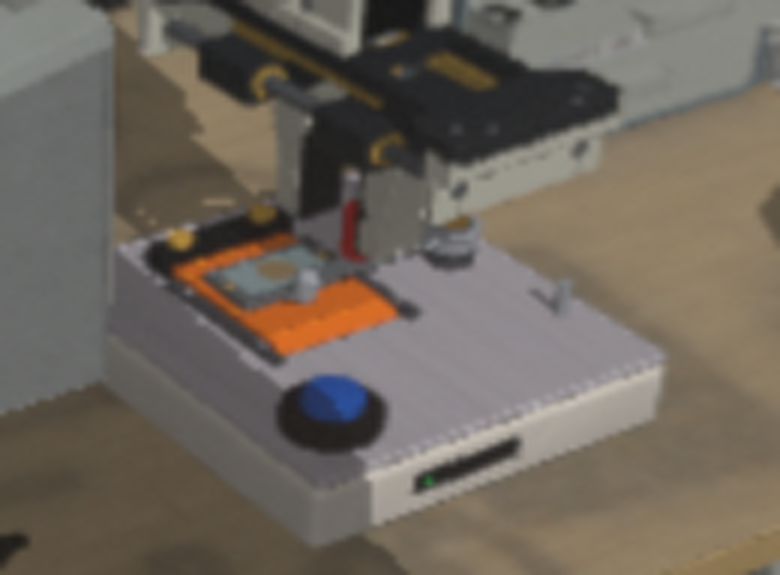

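View pics/w10.png

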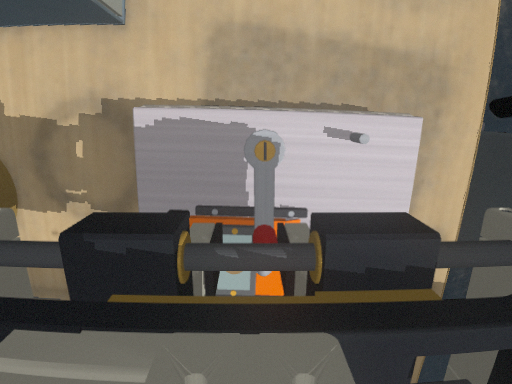

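apply_moves(deltas="0.3 0 0 0; 0.5 0 0 0; 0 0 -2 0; 0 0 -4 0; 0 0 -4 0; 0 0 0 0")

```text
t: 15.55
eef_pos: [0.5512, 0.0007, 0.1817]
ee_rot: [3.141, 0.009, -2.988]
force: [-0.4, -0.3, -1.2]
width: 0.0307
```

```bash
python3 st.py
python3 - <<'E'
from fit import *
w=np.load('w1.npy',allow_pickle=True).item(); t=grab('top','t11.png'); s=grab('side','s11.png'); w2=grab('wrist','w11.png')
u=lambda x,y,o,k:((x+.5)/k-.5+o[0],(y+.5)/k-.5+o[1])
R=[ray(w,u(135,342,(120,115),4)),ray(t,u(168,427,(265,130),6)),ray(s,u(273,292,(260,140),6))]
A=0;b=0
for o,v in R:
    v=v/np.linalg.norm(v);M=np.eye(3)-np.outer(v,v);A=A+M;b=b+M@o
x=np.linalg.solve(A,b);print(x)
for f in (w,t,s): print(proj(f,x))
for q in ['capture_top','capture']:
  for f,n in ((s,'side'),(t,'top'),(w2,'wrist')):
    for d in viewer.silhouettes(n,q)[:1]:
      ys,xs=np.nonzero(d['region']);print(n,q,d['conf'],xs.mean(),ys.mean(),d['extent'],proj(f,x))
b=cv2.imread('pics/s11.png')[110:225,250:380]; cv2.imwrite('pics/s11.png',cv2.resize(b,None,fx=6,fy=5,interpolation=2))
E
```

```text
15.7 [0.5482 0.     0.1774] yaw -2.989 F [-0.46 -0.22 -0.31] push(+tool x resist) 0.49 rad -0.15 w 0.0304 th_tool 1.5363970483431628 viewer xy [  2.  -24.8]
[0.46480925 0.05730901 0.06302658]
[[152.15137089 199.40310361]]
[[293.15068046 200.91137914]]
[[305.09049026 188.44799309]]
side capture_top 0.4 305.2857142857143 189.28571428571428 [299.2, 186.4, 11.5, 5.7] [[305.09049026 188.44799309]]
side capture 0.32 312.5611888111888 182.7222777222777 [270.3, 147.4, 90.1, 70.3] [[305.09049026 188.44799309]]
```

View pics/s11.png

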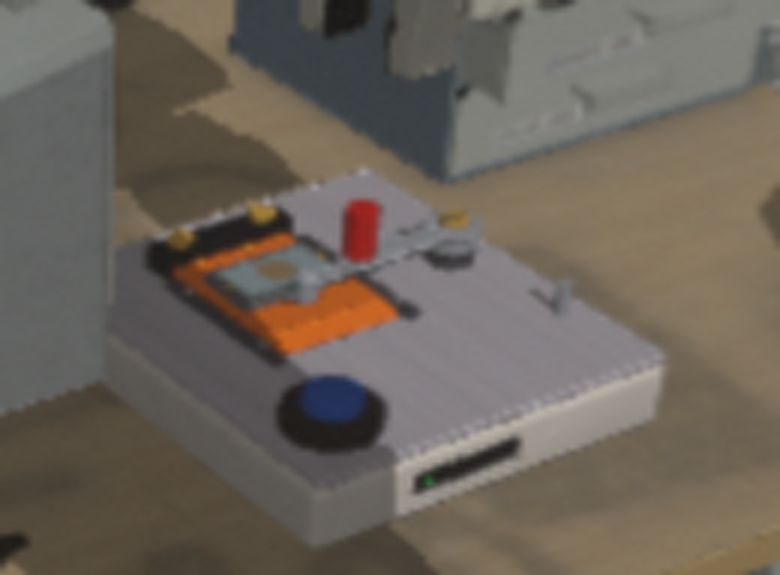

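View pics/w11.png

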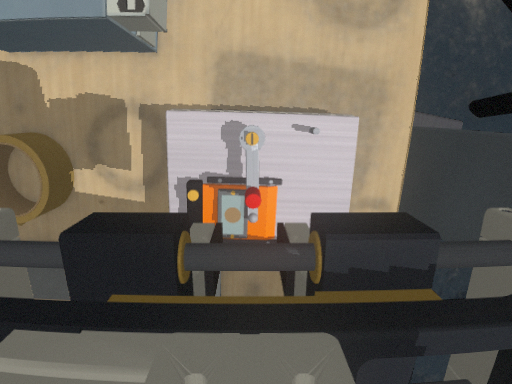

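Run:
```python
from fit import *
P,y,s=cur(); plan(P,y,[.4648,.0573,.1],-1.6,9)
```

```text
0.82 0.77 0.86 -0.154; 0.69 0.89 0.86 -0.154; 0.54 0.98 0.86 -0.154; 0.39 1.06 0.86 -0.154; 0.22 1.1 0.86 -0.155; 0.05 1.12 0.86 -0.154; -0.13 1.12 0.86 -0.155; -0.3 1.08 0.86 -0.154; -0.46 1.02 0.86 -0.155
end [0.4648 0.0573 0.1   ] -1.6
```

apply_moves(deltas="0.82 0.77 0 -0.154; 0.69 0.89 0.86 -0.154; 0.54 0.98 0.86 -0.154; 0.39 1.06 0.86 -0.154; 0.22 1.1 0.86 -0.155; 0.05 1.12 0.86 -0.154; -0.13 1.12 0.86 -0.155; -0.3 1.08 0.86 -0.154; -0.46 1.02 0.86 -0.155; 0 0 0 0", gripper=1, squeeze=5)

```text
t: 17.45
eef_pos: [0.4642, 0.0574, 0.1085]
ee_rot: [3.141, -0.0, -1.6]
force: [-0.3, -0.6, -0.1]
width: 0.0005
```

```bash
python3 st.py; python3 look.py s12
```

```text
17.6 [0.4655 0.0574 0.1092] yaw -1.602 F [ 0.16 -0.21  0.04] push(+tool x resist) 0.2 rad -0.17 w 0.0006 th_tool 0.15017375196892724 viewer xy [-73.3  41.9]
```

View pics/s12.png

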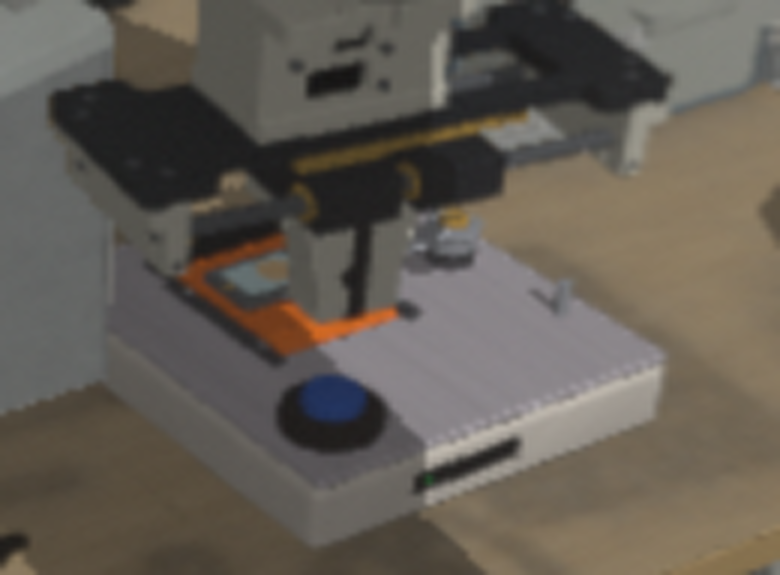

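apply_moves(deltas="0 0.05 2 0; 0 0 1.6 0; 0 0 0.5 0; 0 0 0 0")

```text
t: 18.2
eef_pos: [0.4645, 0.0572, 0.0678]
ee_rot: [3.141, -0.0, -1.6]
force: [0.4, 0.2, 0.3]
width: 0.0006
```

apply_moves(deltas="0 0 0.25 0; 0 0 0.25 0; 0 0 0 0")

```text
t: 18.58
eef_pos: [0.465, 0.0576, 0.0632]
ee_rot: [-3.14, 0.0, -1.599]
force: [1.5, 0.2, 1.6]
width: 0.001
```

```bash
python3 st.py; python3 look.py s13
```

```text
18.725 [0.465  0.0576 0.0632] yaw -1.599 F [1.83 0.02 2.39] push(+tool x resist) -0.07 rad -1.82 w 0.0006 th_tool 0.14714227717551642 viewer xy [-73.8  42.2]
```

View pics/s13.png

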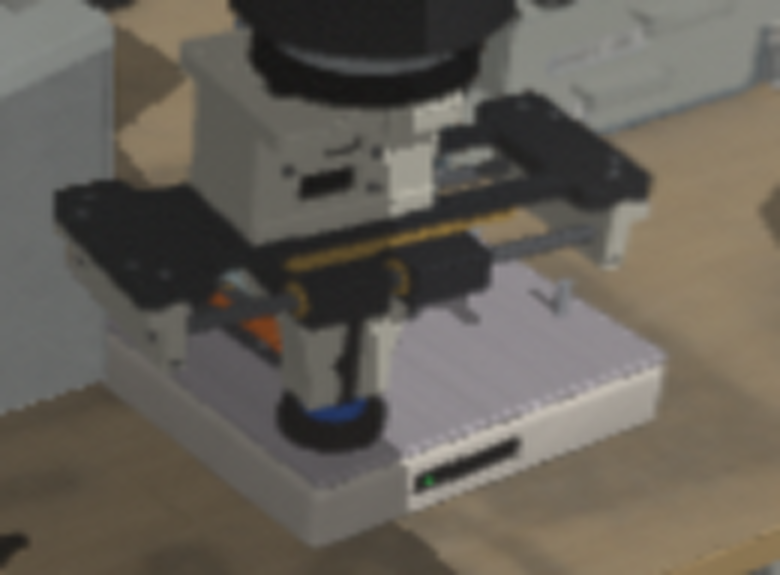

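Contact at about z 0.064; press to the stop.

apply_moves(deltas="0 0 0.2 0; 0 0 0.2 0; 0 0 0 0")

```text
t: 19.2
eef_pos: [0.4651, 0.0576, 0.0607]
ee_rot: [-3.14, 0.0, -1.598]
force: [-7.2, 0.0, 28.1]
width: 0.0007
```

apply_moves(deltas="0 0 0.15 0; 0 0 0 0")

```text
t: 19.45
eef_pos: [0.4653, 0.0576, 0.0604]
ee_rot: [-3.139, 0.0, -1.598]
force: [-11.9, 1.5, 44.0]
width: 0.0003
```

apply_moves(deltas="0 0 0.1 0; 0 0 0 0")

```text
t: 19.7
eef_pos: [0.4653, 0.0576, 0.0602]
ee_rot: [-3.139, 0.0, -1.598]
force: [-16.6, 0.4, 54.5]
width: 0.0004
```

```bash
python3 st.py
```

```text
19.85 [0.4653 0.0576 0.0602] yaw -1.598 F [-16.09   0.24  54.09] push(+tool x resist) 0.19 rad 16.09 w 0.0002 th_tool 0.14551394994364486 viewer xy [-73.5  42.1]
```

apply_moves(deltas="0 0 -0.25 0; 0 0 0 0")

```text
t: 20.15
eef_pos: [0.4651, 0.0576, 0.0608]
ee_rot: [-3.139, 0.001, -1.599]
force: [-6.2, -1.3, 28.0]
width: 0.0008
```

```bash
python3 st.py
python3 - <<'E'
from h import *
grab('side','s14.png'); b=cv2.imread('pics/s14.png')[165:215,285:335]; cv2.imwrite('pics/s14.png',cv2.resize(b,None,fx=12,fy=12,interpolation=2))
grab('wrist','w14.png')
E
```

```text
20.3 [0.4651 0.0576 0.0608] yaw -1.599 F [-6.45 -0.22 28.11] push(+tool x resist) 0.39 rad 6.44 w 0.0003 th_tool 0.1463523578085575 viewer xy [-73.7  42.1]
```

View pics/s14.png

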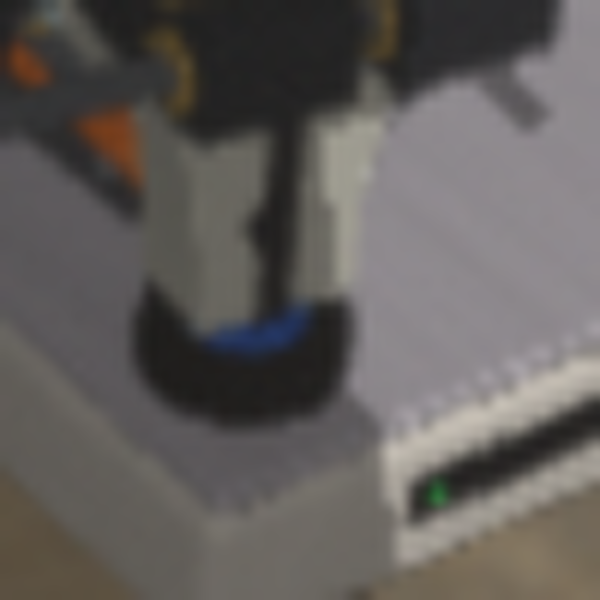

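View pics/w14.png

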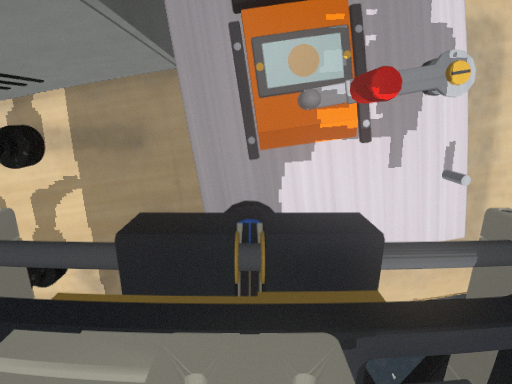

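apply_moves(deltas="0 0 -0.25 0; 0 0 -0.25 0; 0 0 0 0")

```text
t: 20.82
eef_pos: [0.4644, 0.0575, 0.0637]
ee_rot: [-3.142, 0.0, -1.6]
force: [1.5, 1.0, 1.9]
width: 0.0003
```

apply_moves(deltas="0 0 -1 0; 0 0 -2 0; 0 0 0 0; 0 0 0 0", gripper=0.4)

```text
t: 21.32
eef_pos: [0.4636, 0.057, 0.0934]
ee_rot: [3.14, -0.0, -1.6]
force: [0.6, -0.9, -0.2]
width: 0.0258
```

```bash
python3 st.py
python3 - <<'E'
from h import *
f=grab('side','s15.png'); b=cv2.imread('pics/s15.png')[165:215,285:335]; cv2.imwrite('pics/s15.png',cv2.resize(b,None,fx=12,fy=12,interpolation=2))
for z in (.045,.055,.06,.065): print(z,(proj(f,[.465,.0573,z])-[285,165])*12+6)
E
```

```text
21.475 [0.4638 0.057  0.0932] yaw -1.6 F [ 0.17 -0.67  0.28] push(+tool x resist) 0.66 rad -0.19 w 0.026 th_tool 0.1476197520191831 viewer xy [-75.1  41.8]
0.045 [[240.67720413 362.99014976]]
0.055 [[243.94435909 320.929045  ]]
0.06 [[245.59549513 299.69329364]]
0.065 [[247.25851616 278.31879737]]
```

View pics/s15.png

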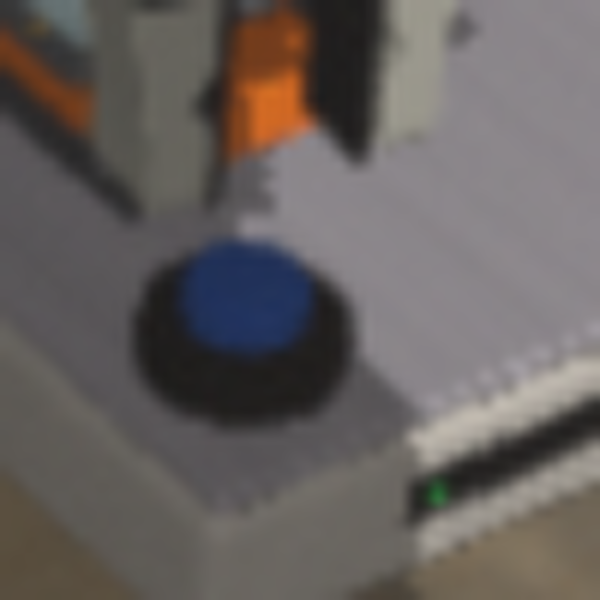

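apply_moves(deltas="2 -0.1 0 0; 0 0 1.6 0; 0 0 1 0; 0 0 0 0")

```text
t: 22.08
eef_pos: [0.4643, 0.0371, 0.067]
ee_rot: [3.14, -0.001, -1.599]
force: [0.8, 0.6, -0.8]
width: 0.0265
```

apply_moves(deltas="0 0 0.2 0; 0 0 0 0")

```text
t: 22.32
eef_pos: [0.465, 0.0375, 0.066]
ee_rot: [-3.141, 0.0, -1.599]
force: [0.9, -0.8, 1.9]
width: 0.0263
```

apply_moves(deltas="0 0 0.2 0; 0 0 0 0")

```text
t: 22.58
eef_pos: [0.465, 0.0375, 0.064]
ee_rot: [-3.141, 0.0, -1.599]
force: [-1.2, 0.7, 2.6]
width: 0.0261
```

```bash
python3 st.py;  python3 - <<'E'
from h import *
f=grab('side','s16.png'); b=cv2.imread('pics/s16.png')[165:215,285:335]; cv2.imwrite('pics/s16.png',cv2.resize(b,None,fx=12,fy=12,interpolation=2))
E
```

```text
22.725 [0.465  0.0375 0.064 ] yaw -1.6 F [-0.39  0.86  2.46] push(+tool x resist) -0.85 rad 0.42 w 0.0263 th_tool 0.1473172878125364 viewer xy [-76.1  22.2]
```

View pics/s16.png

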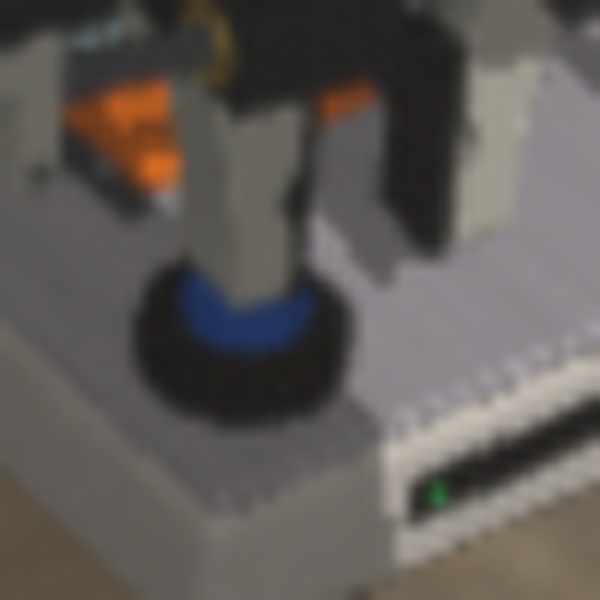

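apply_moves(deltas="0 0 0.2 0; 0 0 0 0")

```text
t: 23.08
eef_pos: [0.465, 0.0374, 0.0618]
ee_rot: [-3.141, 0.0, -1.6]
force: [-0.2, 1.6, 3.2]
width: 0.0266
```

apply_moves(deltas="0 0 0.1 0; 0 0 0 0")

```text
t: 23.32
eef_pos: [0.4651, 0.0375, 0.0612]
ee_rot: [-3.141, 0.0, -1.599]
force: [-1.5, 1.1, 7.7]
width: 0.0263
```

apply_moves(deltas="0 0 0.05 0; 0 0 0 0")

```text
t: 23.58
eef_pos: [0.4651, 0.0374, 0.061]
ee_rot: [-3.141, 0.0, -1.599]
force: [-3.0, 1.4, 12.8]
width: 0.026
```

```bash
python3 st.py
```

```text
23.725 [0.4651 0.0374 0.061 ] yaw -1.599 F [-3.2   1.81 12.44] push(+tool x resist) -1.72 rad 3.25 w 0.0261 th_tool 0.14697842117911653 viewer xy [-76.   22.1]
```

Run:
```python
from fit import *
P,y,s=cur(); P=P+np.array([0,0,.069]); plan(P,y,[.5460,-.0003,.13],-2.99,9)
```

```text
0.39 -0.91 0 0.155; 0.25 -0.96 0 0.154; 0.1 -0.99 0 0.155; -0.06 -0.99 0 0.154; -0.21 -0.97 0 0.155; -0.35 -0.93 0 0.154; -0.49 -0.86 0 0.155; -0.62 -0.78 0 0.154; -0.73 -0.67 0 0.155
end [ 5.46e-01 -3.00e-04  1.30e-01] -2.99
```

apply_moves(deltas="0 0 -0.4 0; 0 0 -0.5 0; 0 0 -1 0; 0 0 -2.5 0; 0 0 -2.5 0; 0 0 0 0")

```text
t: 24.52
eef_pos: [0.4657, 0.0377, 0.1313]
ee_rot: [-3.138, 0.001, -1.599]
force: [0.0, 0.5, -0.6]
width: 0.0267
```

```bash
python3 st.py; python3 look.py s17; python3 -c "
from h import *
grab('wrist','w17.png')"
```

```text
24.675 [0.4642 0.0371 0.1289] yaw -1.6 F [-0.26 -0.12 -0.2 ] push(+tool x resist) 0.12 rad 0.26 w 0.0265 th_tool 0.14774195979516325 viewer xy [-77.   21.9]
```

View pics/s17.png

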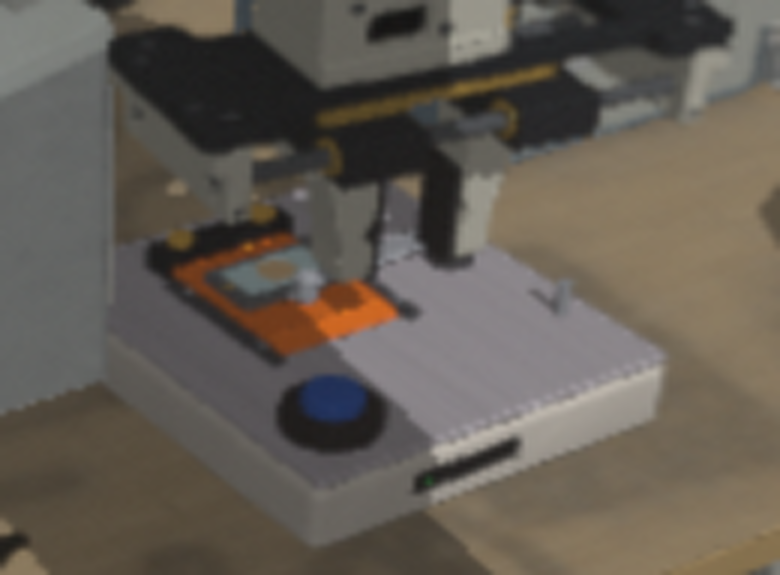

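View pics/w17.png

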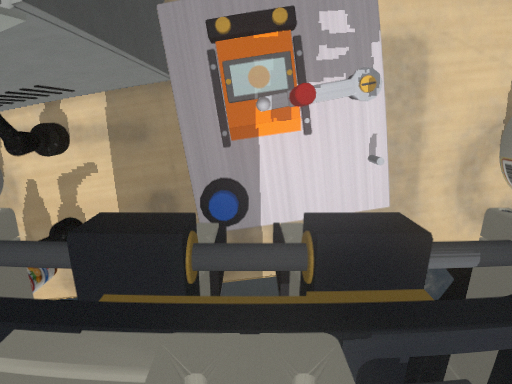

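apply_moves(deltas="0.39 -0.98 0 0.155; 0.25 -0.96 0 0.154; 0.1 -0.99 0 0.155; -0.06 -0.99 0 0.154; -0.21 -0.97 0 0.155; -0.35 -0.93 0 0.154; -0.49 -0.86 0 0.155; -0.62 -0.78 0 0.154; -0.73 -0.67 0 0.155; 0 0 0 0", gripper=0.2)

```text
t: 26.08
eef_pos: [0.5464, -0.0008, 0.1284]
ee_rot: [-3.141, -0.001, -2.99]
force: [-0.0, 0.3, 0.5]
width: 0.035
```

```bash
python3 st.py
python3 - <<'E'
from h import *
f=grab('wrist','w18.png')
for q in ['clip_knob']:
    for d in viewer.silhouettes('wrist',q)[:2]: print(d['conf'],d['extent'])
print(proj(f,[.5458,-.0005,.096]))
E
```

```text
26.225 [ 5.459e-01 -5.000e-04  1.289e-01] yaw -2.988 F [0.24 0.2  0.16] push(+tool x resist) -0.27 rad 0.16 w 0.0353 th_tool 1.535430749743392 viewer xy [ -0.3 -25.1]
0.93 [236.1, 128.0, 28.3, 111.8]
[[248.49550957 220.10705965]]
```

View pics/w18.png

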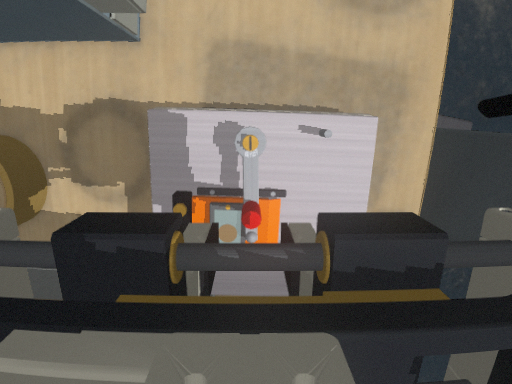

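apply_moves(deltas="0 0 2 0; 0 0 2 0; 0 0 1.1 0; 0 0 0 0")

```text
t: 26.88
eef_pos: [0.5459, -0.0006, 0.0777]
ee_rot: [-3.141, -0.001, -2.99]
force: [-0.4, -0.2, -0.1]
width: 0.0351
```

```bash
python3 st.py
python3 - <<'E'
from fit import *
P,y,s=cur(); p=np.load('vp.npy')
n=[1.54,1.53,1.5,1.46,1.4,1.34,1.28,1.2,1.12]
path(P,y,P[2],p,n,[-.004,-.008]+[-.0106]*7)
print()
w,yy=pose(p,1.12,-.0106); path([*w,.078],yy,.078,p,[1.02,.9,.78,.66,.54,.42,.32,.22,.14],[-.0106]*9)
E
```

```text
27.025 [ 5.47e-01 -3.00e-04  7.90e-02] yaw -2.99 F [-0.09 -0.21  0.49] push(+tool x resist) 0.12 rad -0.19 w 0.0349 th_tool 1.53795591293028 viewer xy [  0.8 -25.1]
0.63 0.02 -0 0.002; 0.45 -0.01 0 -0.01; 0.41 -0.04 0 -0.03; 0.2 -0.04 0 -0.04; 0.29 -0.08 0 -0.06; 0.3 -0.07 0 -0.06; 0.3 -0.07 0 -0.06; 0.4 -0.1 0 -0.08; 0.39 -0.1 0 -0.08
end [ 0.5162 -0.0136] -2.572

0.49 -0.13 -0 -0.1; 0.59 -0.16 0 -0.12; 0.6 -0.17 0 -0.12; 0.59 -0.16 0 -0.12; 0.59 -0.16 0 -0.12; 0.59 -0.17 0 -0.12; 0.49 -0.13 0 -0.1; 0.5 -0.13 0 -0.1; 0.39 -0.1 0 -0.08
end [ 0.5019 -0.0595] -1.592
```

apply_moves(deltas="0.63 0.02 0 0; 0.4 0 0 -0.01; 0.25 -0.02 0 -0.02; 0.2 -0.04 0 -0.03; 0.2 -0.04 0 -0.03; 0.3 -0.08 0 -0.06; 0.3 -0.07 0 -0.06; 0.3 -0.07 0 -0.06; 0.4 -0.1 0 -0.08; 0 0 0 0")

```text
t: 28.32
eef_pos: [0.5182, -0.0116, 0.0782]
ee_rot: [3.141, -0.001, -2.641]
force: [0.8, -0.3, 0.2]
width: 0.0349
```

```bash
python3 st.py; python3 look.py s19
python3 - <<'E'
from fit import *
P,y,s=cur(); p=np.load('vp.npy')
path(P,y,P[2],p,[1.12,1.02,.9,.78,.66,.54,.42,.32,.22,.14],[-.0106]*10)
E
```

```text
28.475 [ 0.5185 -0.0114  0.0781] yaw -2.642 F [-0.26  0.24  0.03] push(+tool x resist) 0.11 rad 0.34 w 0.035 th_tool 1.1896706830401373 viewer xy [-28.8 -32.7]
0.33 -0.08 -0 -0.069; 0.49 -0.13 0 -0.1; 0.59 -0.16 0 -0.12; 0.59 -0.17 0 -0.12; 0.59 -0.16 0 -0.12; 0.59 -0.16 0 -0.12; 0.6 -0.16 0 -0.12; 0.49 -0.14 0 -0.1; 0.49 -0.13 0 -0.1; 0.4 -0.1 0 -0.08
end [ 0.5019 -0.0596] -1.592
```

View pics/s19.png

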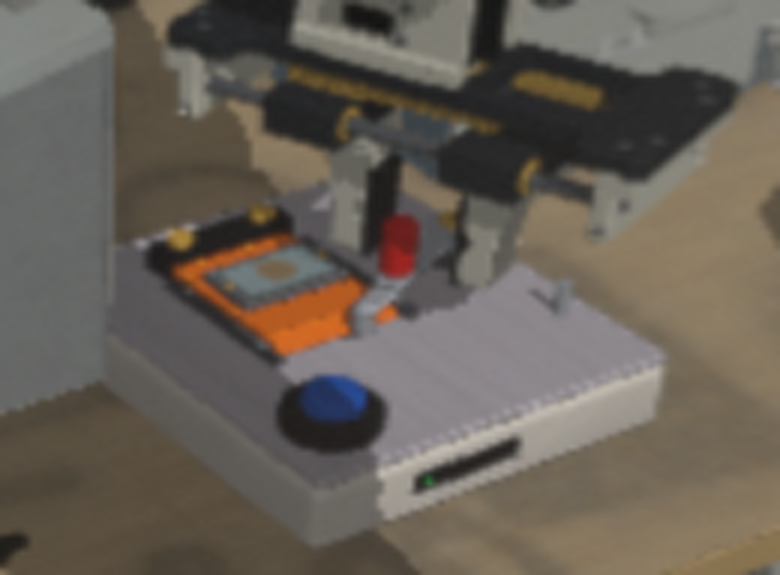

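Carrier still hard against the fence; the clip is coming off the ramp. Continue to the park stop.

apply_moves(deltas="0.33 -0.08 0 -0.07; 0.49 -0.13 0 -0.1; 0.59 -0.16 0 -0.12; 0.59 -0.17 0 -0.12; 0.59 -0.16 0 -0.12; 0.59 -0.16 0 -0.12; 0.6 -0.16 0 -0.12; 0.49 -0.14 0 -0.1; 0.49 -0.13 0 -0.1; 0.4 -0.1 0 -0.08")

```text
t: 29.82
eef_pos: [0.5024, -0.0596, 0.0783]
ee_rot: [-3.141, 0.0, -1.588]
force: [0.4, 1.2, 0.3]
width: 0.0349
```

```bash
python3 st.py; python3 look.py s20
python3 - <<'E'
from fit import *
P,y,s=cur(); p=np.load('vp.npy')
path(P,y,P[2],p,[.1,.06,.03,0,-.02],[-.0106]*5)
E
```

```text
29.975 [ 0.502  -0.0597  0.0782] yaw -1.593 F [-0.21  0.44  0.01] push(+tool x resist) -0.44 rad 0.22 w 0.0348 th_tool 0.14053426781974787 viewer xy [-50.9 -78.7]
0.2 -0.04 -0 -0.04; 0.2 -0.04 0 -0.04; 0.15 -0.04 0 -0.03; 0.15 -0.03 0 -0.03; 0.1 -0.02 0 -0.02
end [ 0.504  -0.0674] -1.433
```

View pics/s20.png

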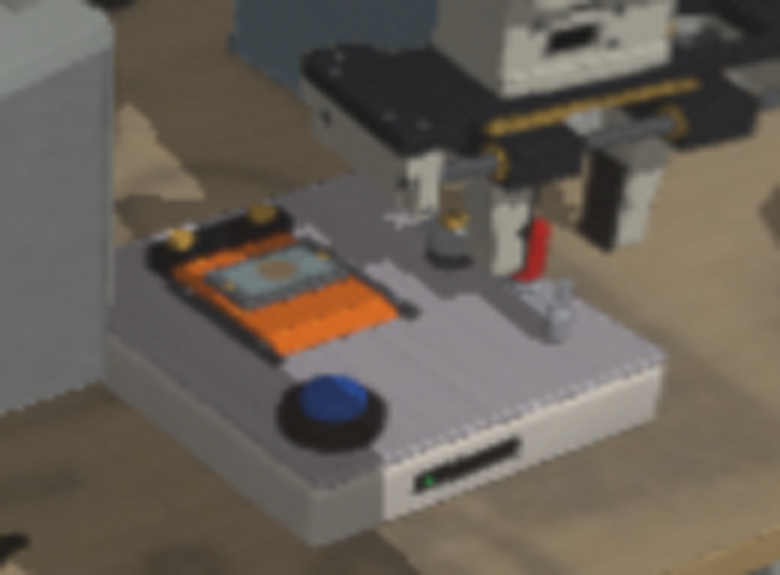

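apply_moves(deltas="0.2 -0.04 0 -0.04; 0.2 -0.04 0 -0.04; 0.15 -0.04 0 -0.03; 0 0 0 0")

```text
t: 30.58
eef_pos: [0.5034, -0.065, 0.0783]
ee_rot: [3.142, 0.0, -1.481]
force: [0.4, -0.8, 0.0]
width: 0.0352
```

apply_moves(deltas="0.12 -0.02 0 -0.02; 0 0 0 0")

```text
t: 30.82
eef_pos: [0.5037, -0.0661, 0.0782]
ee_rot: [-3.142, 0.0, -1.461]
force: [0.3, 1.9, -0.6]
width: 0.0352
```

apply_moves(deltas="0.1 0 0 0; 0 0 0 0")

```text
t: 31.08
eef_pos: [0.5037, -0.0664, 0.0782]
ee_rot: [-3.141, 0.001, -1.461]
force: [-1.2, 7.6, 1.2]
width: 0.0354
```

```bash
python3 st.py
```

```text
31.225 [ 0.5038 -0.0664  0.0782] yaw -1.461 F [-1.38  7.17  0.47] push(+tool x resist) -7.28 rad 0.58 w 0.035 th_tool 0.008841306436389473 viewer xy [-49.9 -85.5]
```

apply_moves(deltas="-0.3 0 0 0; -0.7 0 0 0; 0 0 -2 0; 0 0 -4 0; 0 0 -5 0; 0 -3 -3 0; 0 0 0 0")

```text
t: 32.15
eef_pos: [0.5352, -0.0535, 0.2208]
ee_rot: [-3.136, -0.0, -1.46]
force: [-1.0, -0.8, -0.2]
width: 0.035
```

```bash
python3 st.py; python3 look.py s21
python3 - <<'E'
from h import *
grab('wrist','w21.png'); grab('top','t21.png')
E
```

```text
32.3 [ 0.5314 -0.054   0.2172] yaw -1.461 F [-0.38 -0.31 -0.34] push(+tool x resist) 0.27 rad 0.41 w 0.0353 th_tool 0.008733641539704351 viewer xy [-21.  -76.5]
```

View pics/s21.png

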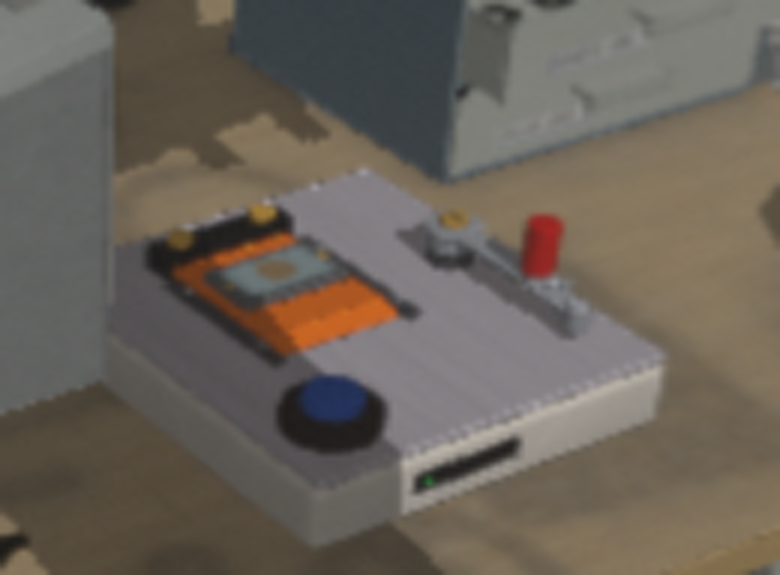

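View pics/w21.png

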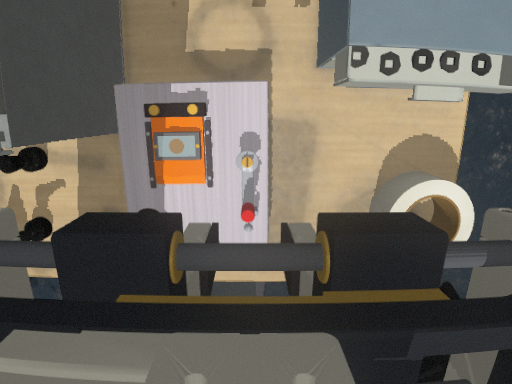

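View pics/t21.png

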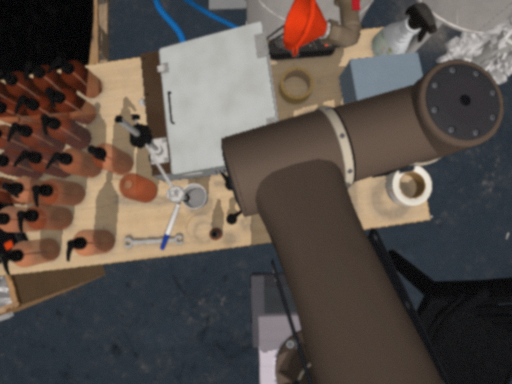

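```bash
python3 -c "
from h import *
print(job.job_done())"
```

```text
the job is handed in; nothing more can be done
None
```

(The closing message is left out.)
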